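# Clear the prep well's lid and hold it open

### The arm

A 6-joint arm with a two-finger parallel gripper is mounted at the origin on the work surface; the furniture and walls round the work are solid. World frame = base frame: x ahead of the robot, y to its left, z up, the work surface at z = 0. Lengths are in m, angles in rad, forces in N, time in s.
With the tool pointing down it reaches from about 0.375 to 0.9 m from the base axis. Payload 3.1 kg.
Tool frame: the origin (TCP) lies midway between the tips of the shut fingers; the grasp point (between the pads) lies 19 mm behind it (manip.grip_depth is the distance from the TCP to the grasp point, in m); z points along the fingers, y is the line along which they close (so a half turn about z gives the same grasp; the last joint's range is limited). The gripper opens to 85 mm and grips with 20 to 120 N. Pads are 22 mm wide; open, the fingers measure 114 mm over their backs; the gripper's body (76 mm by 85 mm) begins 54 mm behind the grasp point. The pads swing forward as they close: fully open they stand 13 mm farther back than shut.
Start: joints at [1.024, 0.527, 1.433, -0, 1.181, -0.178], TCP at [0.225, 0.583, 0.231] pointing down, gripper open.
Joint ranges: [-3.08, 3.08], [-0.75, 2.2], [0.22, 2.44], [-1.43, 4.57], [0, 2.65], [-2.85, 2.85]. Speed limits (rad/s): [2.79, 2.79, 3.14, 3.14, 3.14, 3.14].

### API

Orientations are given as a unit quaternion [x, y, z, w].
In Python, from station import telemetry, snapshot, manip gives the robot as it stands. The module is installed in compiled form; this text tells all that it offers.
- The arm moves only by the shell command python3 -m crank 'ROWS' [OPENING] [FORCE]. ROWS is text: rows parted by semicolons, each of 6 numbers parted by spaces: the shift along the tool's x, y, z as a fraction of full scale, then the turn, a rotation vector about the tool's x, y, z as a fraction of full scale. A call has exactly 5 rows; each row shifts and turns the commanded pose from where the row before left it, along the tool's axes as they then stand; what a row does not reach is not made up. Full scale, the value 1, is 4 cm for a shift and 90 degrees for a turn. A row lasts 1/10 s, in which the tool goes at most 50 mm and 8.59 degrees, less where a joint would pass 70% of its speed; a pose out of reach is approached as far as the arm can. A call with a number of a shift or a turn outside -1 to 1 is refused whole. A call with a gripper value outside its range is refused whole. OPENING is the opening, from -1 (shut) to 1 (fully open), set as the call begins (- or left out, the last holds). The fingers move at their own pace and stop on an object; FORCE is the grip in N (left out, the last holds). Time passes only in rows, so rows that do not move let the fingers close, or fill a call up. It gives the time, the measured TCP pose, the force, the opening and the grip force at its end, in the units of the state.
- telemetry.sense(): the state, without advancing time (a new reading comes with each control period).
- snapshot(name): name is "scene" or "top" or "wrist"; returns a dict with "image" (400x640x3 uint8, red, green, blue), "depth" (400x640 float32, m along the optical axis (not along the pixel's ray), 0 where there is no reading), "camera_matrix" (3x3 intrinsics, pixels), "rvec" (rotation vector, rad) and "tvec" (3), from world to camera coordinates, as OpenCV has them. Camera axes: x right, y down, z forward; pixel columns grow to the right and rows downward; lengths in m; the calibration is good to about 2 mm. A picture is of the moment at which its call begins.
- manip.sign_off(): hands the job in; it is judged then, once.
The state is a dict: "t": time; "q": joint angles; "qd": joint speeds; "tau": joint torques, N m; "tcp_pos": TCP position; "tool_rot": TCP orientation; "force": force on the tool from outside, world axes, zero at the start; "ft_torque": the same for the moment, N m; "finger_gap": opening from 0.0 (shut) to 1.0 (fully open); "gripper_force": force on a finger pad.
Only numpy, scipy, OpenCV 4.12 (cv2) and the standard library are available. Lean on these libraries where they do the work, as an engineer would, in place of code of your own. Each camera call takes 0.05 s, during which the arm holds its last target. There are 200 camera calls.

### The job

Three old mushrooms have been left lying on the closed lid of the steel prep well: put all three in the scrap tub, the larger of the two white tubs, with the lid still shut so that they cannot slide off into the food or behind the well. Then lift the lid by its bar handle and hold it open at about 60 degrees from shut for the cook who is going to refill the pans. Finish while still holding it there, for it falls shut if let go, and leave everything else standing where it is.

Things in the scene. Friction and masses are not known exactly. Their poses are not given: they have to be found in the camera images.
- station: Prep well: brushed-steel case on rubber feet, fixed to the table, 210 mm deep (its x) by 240 mm wide (its y), two food pans inside, closed by a hinged steel lid. Origin on the table under the case's centre; +x points from the handle side (facing the robot) to the hinge side, z up. Top face of the shut lid: flat, 117 mm above the table, 218 by 248 mm
- lid (a joint): Angle of the prep well's lid in rad: 0 shut, growing as the handle side rises; 60 degrees is 1.047, the stop is at 1.75. No spring, almost no friction: about 0.55 kg (it varies), it falls shut from anywhere short of upright
- lid_handle (a point): Centre of the lid's handle, a round steel bar 10 mm thick along the well's y, 96 mm of it straight and free between two end posts. Lid shut: bar centre 36 mm above the lid's face (153 mm above the table), 188 mm from the hinge axis along the lid, 29 mm in from its front edge. Axes turn with the lid: x along it to the hinge, y along the bar, z out of its upper face
- lid_hinge (a point): Middle of the lid's hinge axis, which is level and runs along the well's y at the case's far rim, 108 mm behind the well's centre and 112 mm above the table
- scrap_left: Old brown mushroom on the lid, left one seen from the handle side, about 43 x 38 x 20 mm; origin at the centre of its underside, z up as it lies
- scrap_middle: Old brown mushroom on the lid, middle one, about 42 x 51 x 27 mm (its x, y, z); origin at the centre of its underside, z up as it lies
- scrap_right: Old brown mushroom on the lid, right one seen from the handle side, about 45 x 43 x 21 mm; origin at the centre of its underside, z up as it lies
- scrap_tub: Scrap tub: the larger of the two white round tubs, with a stepped, ribbed collar, 148 mm across the mouth, 104 mm high, open inside to about 95 mm across at the floor (2 mm thick); loose, about 0.25 kg. Origin at the centre of its underside, z up
- small_tub: The smaller white round tub, smooth, 120 mm across, 72 mm high, loose and empty, not for scraps. Origin at the centre of its underside
- onion: Red onion on the table, about 65 mm, not part of the job
- garlic: Bulb of garlic on the table, about 56 mm, not part of the job
- lemon: Lemon on the table, 83 x 58 x 58 mm, not part of the job
- board_mushroom: Mushroom lying on the table itself, 40 x 38 x 17 mm, not a scrap: it stays
There are look-alikes about, which are no part of the job. Leave any orange look-alike of the scrap_left alone.

How it is judged:
By the outcome, as a careful person would: the job done as asked, in the order asked, and still so for the second after the job is handed in, while the arm keeps its last pose, push and grip.
It also fails if it takes over 64 s, if anything falls off the work surface, if the arm or the gripper's body presses on something with over 40 N, if the wrist force passes 120 N, or if a joint passes its speed limit or range.

## Working session

There is one attempt and no reset: what is moved stays moved. The work goes in short steps, Python scripts to look and compute and a shell command to move; the robot and the scene stay as the last step left them, time stands still between calls to the robot, and variables do not carry over. Pictures are saved under pics/ and viewed, at most 10 in all, crops included, and the job is handed in when it is done.

```bash
mkdir -p pics
cat > h.py <<'E'
import numpy as np, cv2
from scipy.spatial.transform import Rotation as R
from station import telemetry, snapshot, manip
def save(s,n): cv2.imwrite(n,cv2.cvtColor(s["image"],cv2.COLOR_RGB2BGR))
def cam(s):
    Rm=cv2.Rodrigues(np.array(s["rvec"],float))[0]; t=np.array(s["tvec"],float).ravel()
    return np.array(s["camera_matrix"]),Rm,-Rm.T@t,t
def ray(s,u,v):
    K,Rm,c,t=cam(s); d=Rm.T@np.linalg.solve(K,[u,v,1.]); return c,d
def plane(s,u,v,z):
    c,d=ray(s,u,v); return c+d*(z-c[2])/d[2]
def cloud(s):
    K,Rm,c,t=cam(s); D=s["depth"]; v,u=np.mgrid[:D.shape[0],:D.shape[1]]
    P=np.stack([u,v,np.ones_like(u)],-1).reshape(-1,3)@np.linalg.inv(K).T*D.reshape(-1,1)
    P=P@Rm+c; P[D.ravel()==0]=np.nan
    return P.reshape(D.shape+(3,))
E
python3 - <<'E'
from h import *
import pickle
for n in("scene","top","wrist"):
    s=snapshot(n); save(s,f"pics/{n}0.png"); pickle.dump(s,open(f"{n}0.pkl","wb")); print(n,cam(s)[2],cam(s)[1][2])
st=telemetry.sense(); print(st)
print(manip.grip_depth)
E
```

```text
scene [ 0.12366863 -0.62243087  0.93314732] [ 0.35023347  0.60212009 -0.71748722]
top [0.32385815 0.04637437 1.02540807] [ 0.19163631  0.03223939 -0.98093636]
wrist [0.15965047 0.60844987 0.37272363] [ 0.25699225 -0.10052244 -0.96117128]
{'t': 0.15, 'q': array([ 1.02446789e+00,  5.28229839e-01,  1.43361388e+00,  5.50337488e-06,
        1.18142226e+00, -1.78509636e-01]), 'qd': array([-0.00140639, -0.00308764, -0.00402702,  0.00053348,  0.00168623,
       -0.0009891 ]), 'tau': array([ 9.58747733e-04, -4.42747843e+01, -1.78277171e+01, -2.48683509e-04,
        5.66947740e-03, -2.20962073e-05]), 'tcp_pos': array([0.22442145, 0.5827227 , 0.23057056]), 'tool_rot': array([ 1.82875401e-01,  9.83135742e-01, -7.81408343e-04, -2.99005998e-04]), 'force': array([-0.25878219,  0.67070629,  0.20311661]), 'ft_torque': array([-0.01108115,  0.05698781,  0.00396174]), 'gripper_force': 0.0, 'finger_gap': 1.0030982044039378}
0.0187
```

View pics/scene0.png

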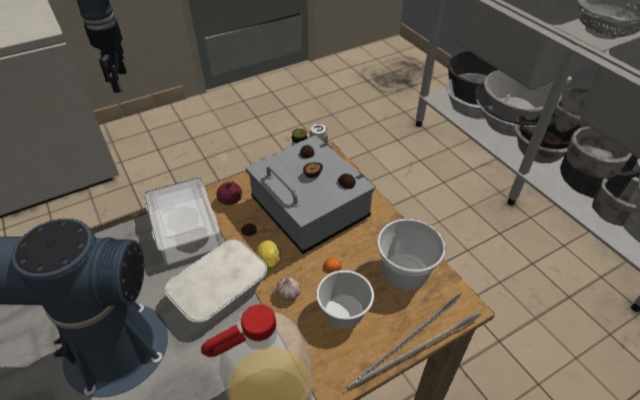

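View pics/top0.png

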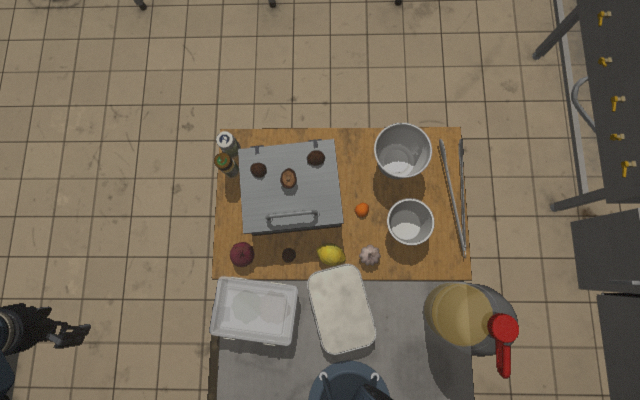

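The scene view shows the well with its lid at (311,188), three mushrooms at (307,152), (313,169) and (347,181), the scrap tub at (410,252) and the small tub at (345,298). The top view shows mushrooms at (258,170), (288,178) and (316,158), the handle along row 218, columns 268–318, and the scrap tub at (403,150). Bottles stand beside the well's left rear corner at (224,152).

```bash
cat > m.py <<'E'
from h import *
import pickle
S={n:pickle.load(open(n+"0.pkl","rb")) for n in("scene","top")}
seeds={"top":[(258,170),(288,178),(316,158)],"scene":[(307,152),(313,169),(347,181)]}
def tri(a,b):
    (c1,d1),(c2,d2)=ray(S["top"],*a),ray(S["scene"],*b)
    A=np.stack([d1,-d2],1); k=np.linalg.lstsq(A,c2-c1,rcond=None)[0]
    p,q=c1+k[0]*d1,c2+k[1]*d2; return (p+q)/2,np.linalg.norm(p-q)
if __name__=="__main__":
    cen={}
    for n in S:
        s=S[n]; hsv=cv2.cvtColor(s["image"],cv2.COLOR_RGB2HSV); C=cloud(s)
        m=((hsv[...,1]>70)&(hsv[...,2]<190)).astype(np.uint8)
        k,lab,stt,ct=cv2.connectedComponentsWithStats(m)
        for i,(u,v) in enumerate(seeds[n]):
            w=lab[v-4:v+5,u-4:u+5]; l=np.bincount(w[w>0]).argmax(); M=lab==l
            cnt=cv2.findContours(M.astype(np.uint8),0,2)[0][0]
            P=C[M]; cen[n,i]=ct[l]
            print(n,i,ct[l].round(1),stt[l],"rect",cv2.minAreaRect(cnt),"z",np.nanpercentile(P[:,2],[5,50,98]).round(3),"ctr",plane(s,*ct[l],0.128).round(3), 'bb',np.nanpercentile(P[:,:2],[3,97],axis=0).round(3).tolist())
    for i in range(3): print("tri",i,tri(cen["top",i],cen["scene",i]))
    # lid & tubs
    C=cloud(S["top"]); Z=C[...,2]
    m=(np.abs(Z-.117)<.006)&(C[...,0]>.35)&(C[...,1]>-.06)
    m=cv2.morphologyEx(m.astype(np.uint8),cv2.MORPH_CLOSE,np.ones((9,9)))
    k,lab,stt,ct=cv2.connectedComponentsWithStats(m); l=1+stt[1:,4].argmax()
    r=cv2.minAreaRect(cv2.findContours((lab==l).astype(np.uint8),0,2)[0][0]); print("lid",r,[plane(S["top"],*p,.117).round(3).tolist() for p in cv2.boxPoints(r)], "z",np.nanmedian(Z[lab==l]))
    for nm,(u,v),h in(("scrap",(403,150),.104),("small",(410,222),.072)):
        for n in S:
            CC=cloud(S[n]); c=plane(S["top"],u,v,h)
            d=np.hypot(CC[...,0]-c[0],CC[...,1]-c[1]); rim=CC[(d<.1)&(CC[...,2]>h-.006)&(CC[...,2]<h+.03)]
            (e)=cv2.minEnclosingCircle(rim[:,:2].astype(np.float32)); print(nm,n,e,rim[:,2].max(),len(rim))
    # handle
    hm=(Z>.142)&(Z<.17)&(C[...,0]>.35)&(C[...,1]>-.05)&(C[...,0]<.6)
    P=C[hm]; print("handle",len(P),P.min(0),P.max(0),np.median(P,0)); print(np.argwhere(hm)[:, ::-1].min(0),np.argwhere(hm)[:, ::-1].max(0))
    big=cv2.resize(cv2.cvtColor(S["top"]["image"][120:280,200:420],cv2.COLOR_RGB2BGR),(770,560),interpolation=cv2.INTER_CUBIC); cv2.imwrite("pics/topcrop.png",big)
E
python3 m.py
```

```text
scene 0 [306.6 151.4] [301 146  13  11 117] rect ((307.0, 151.0), (10.0, 12.0), 90.0) z [0.123 0.132 0.139] ctr [0.573 0.221 0.128] bb [[0.558, 0.206], [0.585, 0.231]]
scene 1 [312.3 169.1] [304 163  18  14 198] rect ((312.5, 169.5), (13.0, 17.0), 90.0) z [0.131 0.14  0.144] ctr [0.553 0.155 0.128] bb [[0.527, 0.129], [0.568, 0.163]]
scene 2 [346.6 180.7] [339 174  16  14 170] rect ((346.7500305175781, 180.75001525878906), (14.849241256713867, 12.727922439575195), 45.0) z [0.123 0.134 0.14 ] ctr [0.604 0.077 0.128] bb [[0.589, 0.06], [0.616, 0.09]]
top 0 [257.9 169.1] [251 163  15  14 148] rect ((258.0, 169.5), (13.0, 14.0), 90.0) z [0.127 0.134 0.14 ] ctr [0.572 0.226 0.128] bb [[0.555, 0.21], [0.584, 0.241]]
top 1 [288.1 178.2] [281 169  15  19 223] rect ((288.0, 178.0), (18.0, 14.0), 90.0) z [0.137 0.14  0.144] ctr [0.548 0.149 0.128] bb [[0.525, 0.133], [0.566, 0.163]]
top 2 [315.4 157.2] [308 151  16  14 169] rect ((315.5, 157.5), (13.0, 15.0), 90.0) z [0.129 0.136 0.14 ] ctr [0.602 0.082 0.128] bb [[0.586, 0.065], [0.615, 0.1]]
tri 0 (array([0.5744012 , 0.22603992, 0.12321146])
[... 266 characters left out ...]
8740234, 100.7067642211914), 83.9909896850586) [[0.632, 0.291, 0.117], [0.658, 0.034, 0.117], [0.437, 0.013, 0.117], [0.411, 0.258, 0.117]] z 0.11751648877773957
scrap scene ((0.6328973174095154, -0.14080478250980377), 0.07545269280672073) 0.10910499148614428 520
scrap top ((0.6287551522254944, -0.14082486927509308), 0.07418128848075867) 0.10993570397367014 419
small scene ((0.451955109834671, -0.15844331681728363), 0.06106650084257126) 0.07707865113981271 514
small top ((0.4473402202129364, -0.15888749063014984), 0.06014183908700943) 0.07707394274103763 355
handle 247 [0.44441404 0.07879709 0.14208185] [0.56980937 0.2011383  0.1613621 ] [0.45578104 0.14252354 0.15682408]
[265 168] [316 218]
```

View pics/topcrop.png

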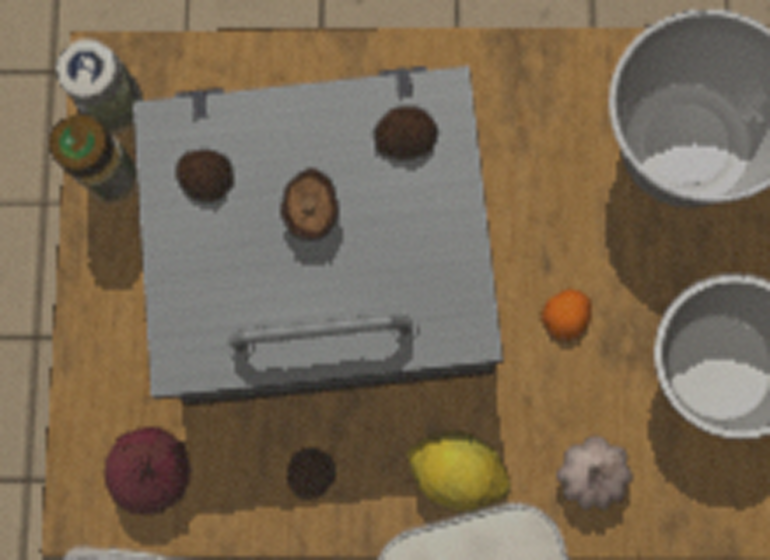

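The crop confirms three brown mushrooms on the lid at crop (205,175), (310,205) and (405,132). The middle one lies gills up, and bottles stand hard by the lid's left edge. One yaw of about 6° closes across x, so it clears the bottles and also suits the bar. I'll go above the left mushroom first.

```bash
cat > go.py <<'E'
import sys
from h import *
# usage: x y z yaw(deg of tool y) tilt(deg, forward)  -> turn (rot-vec, scale) first, then shift in the turned tool frame (scale)
a=[float(v) for v in sys.argv[1:]]; st=telemetry.sense()
p=np.array(st["tcp_pos"]); q=R.from_quat(st["tool_rot"])
yaw=np.radians(a[3]); y=np.array([np.cos(yaw),np.sin(yaw),0]); z=np.array([0,0,-1.]); x=np.cross(y,z)
T=R.from_matrix(np.stack([x,y,z],1))
if len(a)>4: T=T*R.from_rotvec([np.radians(a[4]),0,0])
rv=(q.inv()*T).as_rotvec(); d=np.array(a[:3])-p
print("t",round(st["t"],2),"pos",p.round(4),"turn",(rv/(np.pi/2)).round(3),"shift/turned",(T.inv().apply(d)/.04).round(2),"shift/now",(q.inv().apply(d)/.04).round(2),"gap",round(st["finger_gap"],3),"F",np.round(st["force"],1),"z",q.apply([0,0,1]).round(3), "q",st["q"].round(2))
E
python3 go.py .572 .224 .23 6
python3 - <<'E'
from m import *
C=cloud(S["top"]); 
for n in S:
    C=cloud(S[n]); m=(C[...,0]>.5)&(C[...,0]<.75)&(C[...,1]>.275)&(C[...,1]<.36)&(C[...,2]>.04); P=C[m]; print(n,P.min(0),P.max(0))
E
```

```text
t 0.15 pos [0.2244 0.5827 0.2306] turn [-0.001  0.     0.699] shift/turned [-9.83  7.7   0.01] shift/now [-11.33  -5.24   0.02] gap 1.003 F [-0.3  0.7  0.2] z [-0.001 -0.001 -1.   ] q [ 1.02  0.53  1.43  0.    1.18 -0.18]
scene [0.56604539 0.27515043 0.05310075] [0.69069422 0.34747351 0.12032959]
top [0.56473015 0.27513158 0.0402929 ] [0.68725161 0.34576757 0.11956869]
```

```bash
python3 -m crank '0 0 0 0 0 .0875; 0 0 0 0 0 .0875; 0 0 0 0 0 .0875; 0 0 0 0 0 .0875; 0 0 0 0 0 .0875' 1 40 >/dev/null
python3 -m crank '0 0 0 0 0 .0875; 0 0 0 0 0 .0875; 0 0 0 0 0 .0875; -.82 .64 0 0 0 0; -.82 .64 0 0 0 0' >/dev/null
python3 -m crank '-.82 .64 0 0 0 0; -.82 .64 0 0 0 0; -.82 .64 0 0 0 0; -.82 .64 0 0 0 0; -.82 .64 0 0 0 0' >/dev/null
python3 -m crank '-.82 .64 0 0 0 0; -.82 .64 0 0 0 0; -.82 .64 0 0 0 0; -.82 .64 0 0 0 0; -.82 .64 0 0 0 0'
python3 -c "
from h import *;import pickle
s=snapshot('wrist');save(s,'pics/w1.png');pickle.dump(s,open('w1.pkl','wb'))"
python3 go.py .572 .224 .23 6
```

```text
t: 2.15
tcp_pos: [0.5717, 0.222, 0.231]
tool_rot: [0.67, 0.743, -0.0, -0.0]
force: [0.9, 0.4, -0.5]
finger_gap: 0.999
gripper_force: 0.0
t 2.2 pos [0.5776 0.2169 0.2312] turn [ 0.004  0.003 -0.003] shift/turned [ 0.19 -0.12  0.03] shift/now [ 0.19 -0.12  0.03] gap 1.004 F [ 3.6 -1.4  0.4] z [ 0.006 -0.004 -1.   ] q [ 0.18  0.52  1.46 -0.01  1.16  0.08]
```

View pics/w1.png

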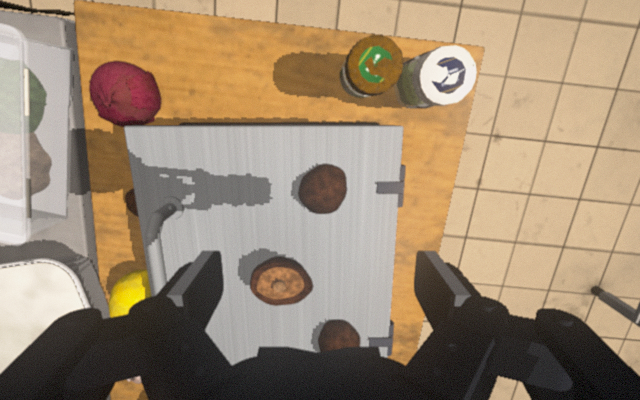

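The wrist view shows the left mushroom at (323,188), the middle one at (281,281), the right one partly hidden at (340,335), the bottles at (375,65) and (440,75), and the bar's end at (175,205). I'll check the positions against the other views.

```bash
cat > w.py <<'E'
from h import *
import sys,pickle
def mush(s,lo=.117,out=True):
    hsv=cv2.cvtColor(s["image"],cv2.COLOR_RGB2HSV); C=cloud(s)
    m=((hsv[...,1]>70)&(hsv[...,2]<200)&(C[...,2]>.119)&(C[...,2]<.16)).astype(np.uint8)
    m=cv2.morphologyEx(m,cv2.MORPH_OPEN,np.ones((3,3)))
    k,lab,stt,ct=cv2.connectedComponentsWithStats(m)
    for l in range(1,k):
        if stt[l,4]<300: continue
        P=C[lab==l]; c=cv2.findContours((lab==l).astype(np.uint8),0,2)[0][0]; (u,v),_,_=cv2.minAreaRect(c)
        print(stt[l],"ray@.127",plane(s,u,v,.127).round(4),"cloud mid",((np.nanpercentile(P,2,0)+np.nanpercentile(P,98,0))/2).round(4),"top",np.nanpercentile(P[:,2],98).round(4))
if __name__=="__main__":
    s=pickle.load(open("w1.pkl","rb")) if len(sys.argv)>1 else snapshot("wrist")
    mush(s)
E
python3 w.py 1; python3 w.py; python3 go.py .572 .224 .122 6
```

```text
[ 307  166   38   45 1181] ray@.127 [0.5782 0.2314 0.127 ] cloud mid [0.5779 0.2315 0.1311] top 0.137
[ 251  262   60   43 1950] ray@.127 [0.5478 0.1431 0.127 ] cloud mid [0.5486 0.1497 0.1404] top 0.1434
[324 326  35  24 530] ray@.127 [0.6055 0.0937 0.127 ] cloud mid [0.6065 0.096  0.1309] top 0.1371
[ 298  158   40   45 1267] ray@.127 [0.5777 0.2317 0.127 ] cloud mid [0.5774 0.2316 0.1312] top 0.1369
[ 243  255   60   43 1982] ray@.127 [0.5469 0.1436 0.127 ] cloud mid [0.5483 0.1497 0.1403] top 0.1434
[319 321  34  30 764] ray@.127 [0.6071 0.0888 0.127 ] cloud mid [0.6071 0.0923 0.1316] top 0.1377
t 2.25 pos [0.5751 0.2193 0.2311] turn [ 0.002  0.001 -0.004] shift/turned [ 0.13 -0.06  2.73] shift/now [ 0.13 -0.07  2.73] gap 1.002 F [0.1 1.  0.1] z [ 0.003 -0.001 -1.   ] q [ 0.18  0.51  1.46 -0.    1.17  0.09]
```

```bash
python3 -m crank '.2 .06 .2 0 0 0; 0 0 .6 0 0 0; 0 0 .6 0 0 0; 0 0 .5 0 0 0; 0 0 0 0 0 0' >/dev/null; python3 go.py .576 .228 .122 6
```

```text
t 2.75 pos [0.5684 0.2329 0.1517] turn [-0.006  0.     0.001] shift/turned [-0.14  0.18  0.74] shift/now [-0.14  0.18  0.74] gap 1.001 F [-0.3 -0.8 -0.8] z [-0.009 -0.001 -1.   ] q [0.21 0.61 1.53 0.   1.01 0.1 ]
```

```bash
python3 -m crank '0 0 .3 0 0 0; 0 0 0 0 0 0; 0 0 0 0 0 0; 0 0 0 0 0 0; 0 0 0 0 0 0' >/dev/null; python3 go.py .576 .228 .122 6
```

```text
t 3.25 pos [0.573  0.2317 0.1442] turn [ 0.001 -0.    -0.001] shift/turned [-0.1   0.07  0.55] shift/now [-0.1   0.07  0.55] gap 0.999 F [ 0.5 -0.1 -0.5] z [ 0.002  0.    -1.   ] q [0.2  0.62 1.53 0.   0.99 0.1 ]
```

```bash
python3 -m crank '-.08 .05 .3 0 0 0; 0 0 .25 0 0 0; 0 0 0 0 0 0; 0 0 0 0 0 0; 0 0 0 0 0 0' 1 >/dev/null; python3 go.py .576 .228 .122 6
python3 -m crank '0 0 0 0 0 0; 0 0 0 0 0 0; 0 0 0 0 0 0; 0 0 0 0 0 0; 0 0 0 0 0 0' -1 25
python3 -m crank '0 0 0 0 0 0; 0 0 0 0 0 0; 0 0 -.3 0 0 0; 0 0 -.5 0 0 0; 0 0 -.5 0 0 0'
python3 go.py .631 -.141 .21 6
```

```text
t 3.75 pos [0.5749 0.2286 0.1212] turn [-0.    -0.    -0.001] shift/turned [-0.02  0.03 -0.02] shift/now [-0.02  0.03 -0.02] gap 0.999 F [-0.5 -0.   0.4] z [-0.  0. -1.] q [0.2  0.66 1.54 0.   0.94 0.09]
t: 4.25
tcp_pos: [0.5749, 0.2287, 0.1219]
tool_rot: [0.67, 0.743, 0.0, 0.0]
force: [-0.6, 0.8, 3.8]
finger_gap: 0.402
gripper_force: 24.0
t: 4.75
tcp_pos: [0.5745, 0.2285, 0.1737]
tool_rot: [0.67, 0.743, -0.0, -0.0]
force: [0.2, 0.0, -0.9]
finger_gap: 0.408
gripper_force: 24.0
t 4.75 pos [0.5745 0.2285 0.1737] turn [-0.001  0.    -0.001] shift/turned [-9.34  0.44 -0.91] shift/now [-9.34  0.45 -0.91] gap 0.408 F [ 0.2  0.  -0.9] z [-0.001 -0.    -1.   ] q [ 0.2   0.59  1.5  -0.    1.05  0.09]
```

```bash
python3 -m crank '-.6 0 -.4 0 0 0; -.97 .05 -.3 0 0 0; -.97 .05 0 0 0 0; -.97 .05 0 0 0 0; -.97 .05 0 0 0 0' >/dev/null
python3 -m crank '-.97 .05 0 0 0 0; -.97 .05 0 0 0 0; -.97 .05 0 0 0 0; -.97 .05 0 0 0 0; -.97 .05 0 0 0 0'
python3 -m crank '0 0 0 0 0 0; 0 0 .3 0 0 0; 0 0 .5 0 0 0; 0 0 0 0 0 0; 0 0 0 0 0 0'
python3 go.py .631 -.141 .105 6
```

```text
t: 5.75
tcp_pos: [0.6312, -0.1423, 0.2015]
tool_rot: [0.67, 0.743, 0.0, -0.0]
force: [0.8, 0.2, -0.1]
finger_gap: 0.403
gripper_force: 24.0
t: 6.25
tcp_pos: [0.6305, -0.1391, 0.1685]
tool_rot: [0.669, 0.743, -0.0, -0.001]
force: [0.5, -0.2, -0.4]
finger_gap: 0.402
gripper_force: 24.1
t 6.25 pos [ 0.6305 -0.1391  0.1685] turn [-0.001 -0.001  0.   ] shift/turned [-0.05  0.01  1.59] shift/now [-0.05  0.01  1.59] gap 0.402 F [ 0.5 -0.2 -0.4] z [-0.002  0.001 -1.   ] q [-0.39  0.63  1.43  0.    1.08 -0.5 ]
```

```bash
python3 -m crank '0 0 .6 0 0 0; 0 0 .6 0 0 0; 0 0 .5 0 0 0; 0 0 0 0 0 0; 0 0 0 0 0 0' >/dev/null; python3 go.py .631 -.141 .1 6
python3 -m crank '0 0 0 0 0 0; 0 0 0 0 0 0; 0 0 0 0 0 0; 0 0 -.6 0 0 0; 0 0 -.9 0 0 0' .4
python3 -m crank '0 0 -.9 0 0 0; .5 0 -.2 0 0 0; 1 0 0 0 0 0; 1 0 0 0 0 0; 1 0 0 0 0 0' 1 >/dev/null
python3 -m crank '1 0 0 0 0 0; .8 -.1 0 0 0 0; 0 0 0 0 0 0; 0 0 0 0 0 0; 0 0 0 0 0 0' >/dev/null
python3 go.py .605 .083 .122 6
python3 w.py
python3 -c "
from h import *
s=snapshot('scene');save(s,'pics/s2.png')"
```

```text
t 6.75 pos [ 0.6318 -0.1402  0.1021] turn [ 0.  0. -0.] shift/turned [-0.02 -0.02  0.05] shift/now [-0.02 -0.02  0.05] gap 0.404 F [ 0.9 -0.3  0.5] z [ 0.001 -0.    -1.   ] q [-0.39  0.71  1.48  0.    0.95 -0.5 ]
t: 7.25
tcp_pos: [0.6295, -0.1401, 0.16]
tool_rot: [0.67, 0.743, -0.001, -0.003]
force: [0.8, 0.1, 0.2]
finger_gap: 0.701
gripper_force: 0.0
t 8.25 pos [0.6053 0.0694 0.2052] turn [-0.     0.    -0.001] shift/turned [0.34 0.03 2.08] shift/now [0.34 0.03 2.08] gap 1.001 F [ 0.4 -0.2 -0.6] z [-0. -0. -1.] q [-0.07  0.54  1.5  -0.    1.11 -0.17]
[ 197   43   84   69 4359] ray@.127 [0.5459 0.1499 0.127 ] cloud mid [0.549  0.1496 0.1404] top 0.1436
[ 302  160   45   58 1905] ray@.127 [0.6091 0.0837 0.127 ] cloud mid [0.6085 0.0845 0.1322] top 0.1382
```

View pics/s2.png

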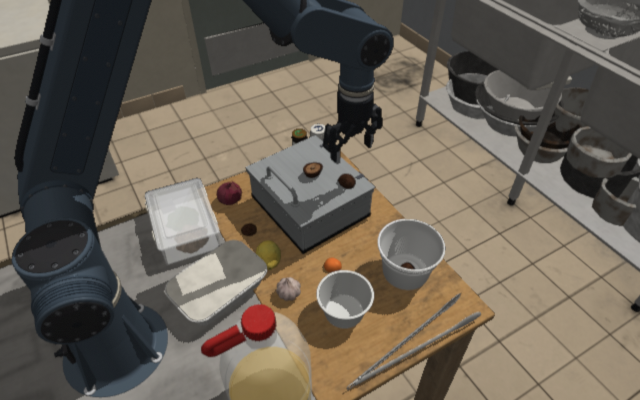

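The left mushroom is in the scrap tub, at (407,266). The middle one at (313,169) and the right one at (347,181) are still on the lid. Next is the right one, at about (.607, .083).

```bash
python3 -m crank '.34 .08 .4 0 0 0; 0 0 .7 0 0 0; 0 0 .6 0 0 0; 0 0 .37 0 0 0; 0 0 0 0 0 0' >/dev/null; 
python3 -m crank '0 0 0 0 0 0; 0 0 0 0 0 0; 0 0 0 0 0 0; 0 0 0 0 0 0; 0 0 0 0 0 0' >/dev/null;python3 go.py .607 .083 .122 6
python3 -m crank '0 0 0 0 0 0; 0 0 0 0 0 0; 0 0 0 0 0 0; 0 0 0 0 0 0; 0 0 0 0 0 0' -1 25
python3 -m crank '0 0 0 0 0 0; 0 0 0 0 0 0; 0 0 -.5 0 0 0; 0 0 -.8 0 0 0; 0 0 -.6 0 0 0'
python3 go.py .631 -.141 .1 6
```

```text
t 9.35 pos [0.6074 0.0836 0.1232] turn [ 0.001  0.    -0.001] shift/turned [-0.01 -0.01  0.03] shift/now [-0.01 -0.01  0.03] gap 1.0 F [ 0.4 -0.9  0.1] z [ 0.001 -0.    -1.   ] q [-0.05  0.65  1.56 -0.    0.94 -0.15]
t: 9.85
tcp_pos: [0.6069, 0.0836, 0.1228]
tool_rot: [0.67, 0.743, -0.0, -0.0]
force: [-2.2, 0.6, 2.5]
finger_gap: 0.4
gripper_force: 24.6
t: 10.35
tcp_pos: [0.6077, 0.0836, 0.1993]
tool_rot: [0.67, 0.743, 0.0, 0.0]
force: [0.2, 0.1, 0.2]
finger_gap: 0.396
gripper_force: 24.6
t 10.35 pos [0.6077 0.0836 0.1993] turn [ 0.001  0.    -0.001] shift/turned [-5.65 -0.01  2.48] shift/now [-5.65 -0.    2.48] gap 0.396 F [0.2 0.1 0.2] z [ 0.001  0.    -1.   ] q [-0.05  0.55  1.5   0.    1.1  -0.15]
```

```bash
python3 -m crank '-.8 0 0 0 0 0; -.97 0 0 0 0 0; -.97 0 0 0 0 0; -.97 0 0 0 0 0; -.97 0 0 0 0 0' >/dev/null
python3 -m crank '-.97 0 0 0 0 0; 0 0 0 0 0 0; 0 0 .4 0 0 0; 0 0 .5 0 0 0; 0 0 .5 0 0 0' >/dev/null
python3 -m crank '0 0 .5 0 0 0; 0 0 .5 0 0 0; 0 0 0 0 0 0; 0 0 0 0 0 0; 0 0 0 0 0 0'
python3 go.py .631 -.141 .1 6
python3 -m crank '0 0 0 0 0 0; 0 0 0 0 0 0; 0 0 0 0 0 0; 0 0 -.6 0 0 0; 0 0 -.9 0 0 0' .4
python3 -m crank '0 0 -.9 0 0 0; .5 -.2 -.2 0 0 0; 1 -.4 0 0 0 0; 1 -.4 0 0 0 0; 1 -.4 0 0 0 0' 1 >/dev/null
python3 -m crank '1 -.4 0 0 0 0; 1 -.4 0 0 0 0; .9 -.2 0 0 0 0; .5 -.1 0 0 0 0; 0 0 0 0 0 0' >/dev/null
python3 -m crank '0 0 0 0 0 0; 0 0 0 0 0 0; 0 0 0 0 0 0; 0 0 0 0 0 0; 0 0 0 0 0 0' >/dev/null
python3 go.py .549 .149 .122 6; python3 w.py
```

```text
t: 11.85
tcp_pos: [0.6314, -0.1412, 0.1036]
tool_rot: [0.669, 0.743, 0.0, 0.001]
force: [0.5, -0.7, -0.3]
finger_gap: 0.393
gripper_force: 24.7
t 11.85 pos [ 0.6314 -0.1412  0.1036] turn [ 0.001  0.001 -0.001] shift/turned [ 0.01 -0.01  0.09] shift/now [ 0.01 -0.01  0.09] gap 0.393 F [ 0.5 -0.7 -0.3] z [ 0.002 -0.001 -1.   ] q [-0.39  0.71  1.48  0.    0.95 -0.5 ]
t: 12.35
tcp_pos: [0.6286, -0.1405, 0.1609]
tool_rot: [0.67, 0.743, -0.001, -0.003]
force: [0.0, 0.5, -0.1]
finger_gap: 0.704
gripper_force: 0.0
t 13.85 pos [0.5027 0.1223 0.2064] turn [-0.    -0.    -0.002] shift/turned [0.54 1.22 2.11] shift/now [0.55 1.22 2.11] gap 0.999 F [-0.4 -0.7 -0.3] z [-0. -0. -1.] q [ 0.02  0.42  1.73 -0.    1.   -0.08]
[ 354  151   66   57 2854] ray@.127 [0.5488 0.1477 0.127 ] cloud mid [0.546  0.1497 0.1404] top 0.1436
```

```bash
python3 -m crank '.3 .6 0 0 0 0; .25 .6 .1 0 0 0; 0 0 .6 0 0 0; 0 0 .6 0 0 0; 0 0 .5 0 0 0' >/dev/null; 
python3 -m crank '0 0 .2 0 0 0; 0 0 0 0 0 0; 0 0 0 0 0 0; 0 0 0 0 0 0; 0 0 0 0 0 0' >/dev/null;python3 go.py .548 .149 .122 6
python3 -m crank '0 0 .05 0 0 0; 0 0 0 0 0 0; 0 0 0 0 0 0; 0 0 0 0 0 0; 0 0 0 0 0 0' -1 30
python3 -m crank '0 0 0 0 0 0; 0 0 0 0 0 0; 0 0 -.5 0 0 0; 0 0 -.8 0 0 0; 0 0 -.6 0 0 0'
python3 go.py .631 -.141 .1 6
```

```text
t 14.9 pos [0.5487 0.1499 0.1276] turn [ 0.001  0.    -0.001] shift/turned [-0.02 -0.02  0.14] shift/now [-0.02 -0.02  0.14] gap 0.999 F [-0.1 -0.4 -0.3] z [ 0.002  0.    -1.   ] q [ 0.07  0.59  1.67  0.    0.88 -0.03]
t: 15.4
tcp_pos: [0.5479, 0.1499, 0.1252]
tool_rot: [0.67, 0.743, 0.0, 0.0]
force: [-2.3, 0.5, 5.5]
finger_gap: 0.572
gripper_force: 30.3
t: 15.9
tcp_pos: [0.5482, 0.1499, 0.2015]
tool_rot: [0.67, 0.743, 0.0, 0.0]
force: [0.5, 0.7, 0.2]
finger_gap: 0.567
gripper_force: 31.1
t 15.9 pos [0.5482 0.1499 0.2015] turn [ 0.    -0.    -0.001] shift/turned [-7.45  1.3   2.54] shift/now [-7.45  1.31  2.54] gap 0.567 F [0.5 0.7 0.2] z [ 0.  0. -1.] q [ 0.07  0.49  1.61  0.    1.04 -0.03]
```

```bash
python3 -m crank '-.75 .13 0 0 0 0; -.95 .17 0 0 0 0; -.95 .17 0 0 0 0; -.95 .17 0 0 0 0; -.95 .17 0 0 0 0' >/dev/null
python3 -m crank '-.95 .17 0 0 0 0; -.95 .17 0 0 0 0; -.95 .15 0 0 0 0; 0 0 0 0 0 0; 0 0 .4 0 0 0' >/dev/null
python3 -m crank '0 0 .5 0 0 0; 0 0 .5 0 0 0; 0 0 .5 0 0 0; 0 0 .5 0 0 0; 0 0 0 0 0 0' >/dev/null
python3 -m crank '0 0 0 0 0 0; 0 0 0 0 0 0; 0 0 0 0 0 0; 0 0 0 0 0 0; 0 0 0 0 0 0'
python3 -m crank '0 0 0 0 0 0; 0 0 0 0 0 0; 0 0 0 0 0 0; 0 0 -.6 0 0 0; 0 0 -.9 0 0 0' .6
python3 -m crank '0 0 -.9 0 0 0; 0 0 -.9 0 0 0; .8 -.5 -.5 0 0 0; 1 -.6 0 0 0 0; 1 -.6 0 0 0 0' >/dev/null
python3 -m crank '1 -.6 0 0 0 0; 1 -.6 0 0 0 0; .5 -.5 0 0 0 0; 0 0 0 0 0 0; 0 0 0 0 0 0' -.2 >/dev/null
python3 -m crank '0 0 0 0 0 0; 0 0 0 0 0 0; 0 0 0 0 0 0; 0 0 0 0 0 0; 0 0 0 0 0 0' >/dev/null
python3 go.py .455 .14 .24 6
python3 -c "
from h import *;import pickle
s=snapshot('wrist');save(s,'pics/w3.png');pickle.dump(s,open('w3.pkl','wb'))
s=snapshot('top');save(s,'pics/t3.png');pickle.dump(s,open('t3.pkl','wb'))
a=np.vstack([cv2.imread('pics/w3.png')[:,:],]);b=cv2.imread('pics/t3.png')[110:310,200:520]
cv2.imwrite('pics/c3.png',np.hstack([cv2.resize(a,(400,250)),cv2.resize(b,(400,250))]))"
```

```text
t: 17.9
tcp_pos: [0.6306, -0.1393, 0.1053]
tool_rot: [0.67, 0.743, 0.0, 0.001]
force: [-0.2, -0.8, -0.6]
finger_gap: 0.565
gripper_force: 31.1
t: 18.4
tcp_pos: [0.6283, -0.1385, 0.1625]
tool_rot: [0.67, 0.743, -0.001, -0.003]
force: [0.6, 0.5, -0.1]
finger_gap: 0.8
gripper_force: 0.0
t 19.9 pos [0.4733 0.0573 0.2564] turn [-0.    -0.    -0.001] shift/turned [ 2.1  -0.24  0.41] shift/now [ 2.1  -0.24  0.41] gap 0.398 F [ 0.5 -0.3  0.2] z [-0.  0. -1.] q [-0.11  0.29  1.76 -0.    1.09 -0.22]
```

View pics/c3.png

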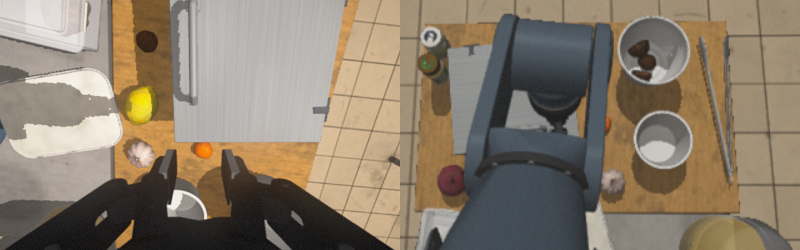

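All three mushrooms are in the scrap tub, at (645,60) in the right panel, and the lid is clear. In the wrist panel the bar runs along column 190, rows 0–100. Now I'll measure the bar and hinge from the wrist, top and scene views.

```bash
cat > b.py <<'E'
from h import *
import pickle
for f in("w3","scene0","top0"):
    s=pickle.load(open(f+".pkl","rb")); C=cloud(s); 
    m=(C[...,2]>.146)&(C[...,2]<.17)&(C[...,0]>.425)&(C[...,0]<.485)&(C[...,1]>.05)&(C[...,1]<.23)
    P=C[m]; vx,vy,x0,y0=cv2.fitLine(P[:,:2].astype(np.float32),cv2.DIST_HUBER,0,.01,.01).ravel()
    print(f,len(P),"yaw",np.degrees(np.arctan2(vy,vx)).round(1),"bar x at y=.14:",(x0+(.14-y0)*vx/vy).round(4),"y range",np.percentile(P[:,1],[1,99]).round(3),"z top",np.percentile(P[:,2],[50,95]).round(4))
    # lid edges
    m=(np.abs(C[...,2]-.117)<.004)&(C[...,0]>.38)&(C[...,0]<.68)&(C[...,1]>.0)&(C[...,1]<.3)
    P=C[m][:,:2]; y=np.array([-np.sin(np.radians(6)),np.cos(np.radians(6))]); x=np.array([y[1],-y[0]])
    print("  along x",np.percentile(P@x,[.5,99.5]).round(4),"along y",np.percentile(P@y,[.5,99.5]).round(4))
print("bar ref",x@[.455,.14],"y",y@[.455,.14])
# bar height by two views: pixel mid line of bar in w3 and top0 via rays at heights
E
python3 b.py
```

```text
w3 2270 yaw -84.1 bar x at y=.14: 0.4586 y range [0.083 0.193] z top [0.1566 0.1583]
  along x [0.4419 0.6578] along y [-0.0298  0.1551]
scene0 173 yaw -83.6 bar x at y=.14: 0.4574 y range [0.079 0.195] z top [0.1571 0.1607]
  along x [0.4415 0.6598] along y [-0.0338  0.2137]
top0 212 yaw -83.7 bar x at y=.14: 0.4542 y range [0.081 0.198] z top [0.1573 0.1597]
  along x [0.4373 0.6549] along y [-0.0316  0.2139]
bar ref 0.4671414472500358 y 0.09167261456477593
```

```bash
python3 go.py .436 .136 .199 6 -25
```

```text
t 20.0 pos [0.4732 0.0575 0.2564] turn [-0.278  0.    -0.001] shift/turned [ 2.05 -1.26  1.  ] shift/now [ 2.05 -0.72  1.44] gap 0.402 F [ 0.  -0.4  0.4] z [-0.  0. -1.] q [-0.11  0.29  1.76  0.    1.09 -0.22]
```

```bash
python3 -m crank '0 0 0 -.07 0 0; 0 0 0 -.07 0 0; 0 0 0 -.07 0 0; 0 0 0 -.068 0 0; .5 -.3 0 0 0 0' -.3 40 >/dev/null
python3 -m crank '.5 -.3 0 0 0 0; .5 -.3 0 0 0 0; .5 -.36 .2 0 0 0; 0 0 .4 0 0 0; 0 0 .4 0 0 0' >/dev/null
python3 -m crank '0 0 0 0 0 0; 0 0 0 0 0 0; 0 0 0 0 0 0; 0 0 0 0 0 0; 0 0 0 0 0 0' >/dev/null
python3 go.py .465 .139 .136 6 -25
python3 -c "
from h import *;import pickle
s=snapshot('wrist');save(s,'pics/w4.png');pickle.dump(s,open('w4.pkl','wb'))"
sed 's/("w3","scene0","top0")/("w4",)/' b.py | python3 -
```

```text
t 21.5 pos [0.4363 0.1341 0.1996] turn [ 0.001  0.    -0.001] shift/turned [ 0.05 -0.01  1.75] shift/now [ 0.05 -0.02  1.75] gap 0.352 F [ 0.4 -0.2  0. ] z [ 0.422  0.044 -0.906] q [ 0.03  0.26  2.19  0.12  0.26 -0.18]
w4 2819 yaw -84.6 bar x at y=.14: 0.4564 y range [0.085 0.2  ] z top [0.1564 0.1581]
  along x [0.4408 0.657 ] along y [-0.0277  0.2149]
bar ref 0.4671414472500358 y 0.09167261456477593
```

View pics/w4.png

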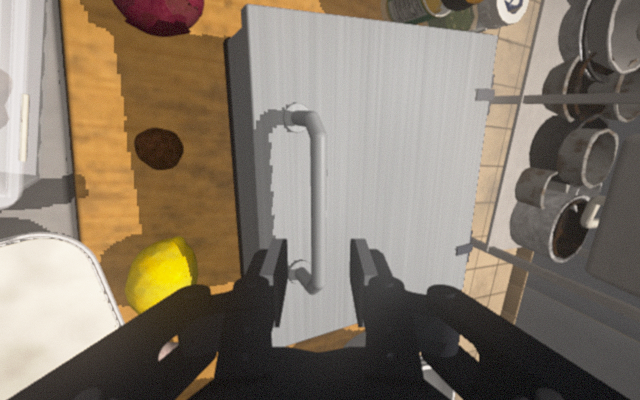

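The view shows the bar at (318,125)–(318,290), between the two fingers and clear of both. Joint 5 is near its lower limit, so I'll ease the tilt to 15° before closing in.

```bash
python3 -m crank '0 0 0 .055 0 0; 0 0 0 .056 0 0; 0 0 0 0 0 0; 0 0 0 0 0 0; 0 0 0 0 0 0' >/dev/null
python3 go.py .4617 .140 .1355 6 -15
```

```text
t 22.05 pos [0.4347 0.1342 0.1984] turn [-0.     0.    -0.001] shift/turned [0.07 0.26 1.7 ] shift/now [0.07 0.26 1.7 ] gap 0.349 F [-0.2 -0.   0.1] z [ 0.257  0.027 -0.966] q [ 0.04  0.28  2.06  0.03  0.54 -0.09]
```

```bash
python3 -m crank '.07 .26 0 0 0 0; 0 0 0 0 0 0; 0 0 .5 0 0 0; 0 0 .6 0 0 0; 0 0 .4 0 0 0' >/dev/null
python3 -m crank '0 0 .2 0 0 0; 0 0 0 0 0 0; 0 0 0 0 0 0; 0 0 0 0 0 0; 0 0 0 0 0 0' 
python3 go.py .4617 .140 .1355 6 -15
python3 -m crank '0 0 0 0 0 0; 0 0 0 0 0 0; 0 0 0 0 0 0; 0 0 0 0 0 0; 0 0 0 0 0 0' -1 40
python3 go.py .4617 .140 .1355 6 -15
```

```text
t: 23.05
tcp_pos: [0.4638, 0.1399, 0.1368]
tool_rot: [0.664, 0.736, 0.098, 0.088]
force: [0.6, 0.2, 0.3]
finger_gap: 0.351
gripper_force: 0.0
t 23.05 pos [0.4638 0.1399 0.1368] turn [ 0.001  0.    -0.001] shift/turned [ 0.01 -0.06  0.02] shift/now [ 0.01 -0.06  0.02] gap 0.351 F [0.6 0.2 0.3] z [ 0.26   0.027 -0.965] q [ 0.05  0.44  2.06  0.04  0.38 -0.08]
t: 23.55
tcp_pos: [0.4622, 0.1398, 0.1362]
tool_rot: [0.664, 0.737, 0.096, 0.087]
force: [-4.5, -1.7, 5.9]
finger_gap: 0.095
gripper_force: 39.1
t 23.55 pos [0.4622 0.1398 0.1362] turn [-0.001  0.    -0.001] shift/turned [ 0.01 -0.02  0.01] shift/now [ 0.01 -0.02  0.01] gap 0.095 F [-4.5 -1.7  5.9] z [ 0.256  0.027 -0.966] q [ 0.05  0.44  2.06  0.03  0.38 -0.08]
```

```bash
cat > arc.py <<'E'
from h import *
import sys
u=np.array([np.cos(np.radians(6)),np.sin(np.radians(6)),0]); w=np.array([0,0,1.])
bar0=np.array([.457,.1395,.153]); H=bar0+.188*u-.041*w; r=np.hypot(.188,.041); a0=np.arctan2(.041,.188)
def bar(d): a=a0+np.radians(d); return H-r*np.cos(a)*u+r*np.sin(a)*w
def T(t): # forward tilt deg
    t=np.radians(t); z=np.sin(t)*u-np.cos(t)*w; y=np.cos(t)*u+np.sin(t)*w; return np.stack([np.cross(y,z),y,z],1)
def now():
    st=telemetry.sense(); M=R.from_quat(st["tool_rot"]).as_matrix(); b=np.array(st["tcp_pos"])-.0175*M[:,2]-H
    return st,np.degrees(np.arctan2(b[2],-b@u)-a0),np.hypot(b[2],b@u)-r,np.degrees(np.arcsin(M[:,2]@u))
if __name__=="__main__":
    if len(sys.argv)>1:
        tilt=lambda d:15-25*d/60
        ds=np.arange(0,61,3.); p=[bar(d)+.0175*T(tilt(d))[:,2] for d in ds]
        for i in range(20): print(ds[i+1],(T(tilt(ds[i])).T@(p[i+1]-p[i])/.04).round(3), "turn",round(1.25/90,4))
    st,a,dr,t=now(); print("t",round(st["t"],2),"lid",a.round(2),"dr",dr.round(4),"tilt",t.round(1),"F",np.round(st["force"],1),"M",np.round(st["ft_torque"],2),"gap",round(st["finger_gap"],3),"grip",round(st["gripper_force"],1),"q",st["q"].round(2))
E
python3 arc.py 1
```

```text
3.0 [ 0.     0.112 -0.221] turn 0.0139
6.0 [-0.     0.118 -0.217] turn 0.0139
9.0 [ 0.     0.125 -0.213] turn 0.0139
12.0 [-0.     0.131 -0.209] turn 0.0139
15.0 [ 0.     0.138 -0.204] turn 0.0139
18.0 [ 0.     0.144 -0.2  ] turn 0.0139
21.0 [-0.     0.15  -0.195] turn 0.0139
24.0 [ 0.     0.156 -0.19 ] turn 0.0139
27.0 [-0.     0.162 -0.185] turn 0.0139
30.0 [-0.     0.167 -0.18 ] turn 0.0139
33.0 [ 0.     0.173 -0.174] turn 0.0139
36.0 [ 0.     0.178 -0.168] turn 0.0139
39.0 [-0.     0.183 -0.163] turn 0.0139
42.0 [-0.     0.188 -0.157] turn 0.0139
45.0 [ 0.     0.192 -0.151] turn 0.0139
48.0 [-0.     0.197 -0.144] turn 0.0139
51.0 [-0.     0.201 -0.138] turn 0.0139
54.0 [ 0.     0.205 -0.131] turn 0.0139
57.0 [ 0.     0.209 -0.125] turn 0.0139
60.0 [ 0.     0.213 -0.118] turn 0.0139
t 23.55 lid 0.07 dr -0.0007 tilt 14.9 F [-4.5 -1.7  5.9] M [-0.14  0.52 -0.05] gap 0.095 grip 39.1 q [ 0.05  0.44  2.06  0.03  0.38 -0.08]
```

```bash
python3 -m crank '0 .11 -.22 .014 0 0; 0 .12 -.217 .014 0 0; 0 .125 -.213 .014 0 0; 0 .13 -.21 .014 0 0; 0 .138 -.204 .014 0 0' >/dev/null; python3 arc.py
```

```text
t 24.05 lid 14.71 dr -0.0003 tilt 8.4 F [-2.9 -0.6 -4.8] M [-0.1   0.62 -0.02] gap 0.097 grip 39.8 q [ 0.06  0.38  1.9   0.01  0.71 -0.05]
```

```bash
python3 -m crank '0 .144 -.2 .014 0 0; 0 .15 -.195 .014 0 0; 0 .156 -.19 .014 0 0; 0 .162 -.185 .014 0 0; 0 .167 -.18 .014 0 0' >/dev/null; python3 arc.py
python3 -m crank '0 .173 -.174 .014 0 0; 0 .178 -.168 .014 0 0; 0 .183 -.163 .014 0 0; 0 .188 -.157 .014 0 0; 0 .192 -.151 .014 0 0' >/dev/null; python3 arc.py
```

```text
t 24.55 lid 29.35 dr 0.0003 tilt 1.8 F [-4.1 -0.7 -2.6] M [-0.16  0.85 -0.04] gap 0.096 grip 39.4 q [ 0.06  0.39  1.72  0.    1.   -0.04]
t 25.05 lid 44.26 dr 0.0011 tilt -4.6 F [-7.8 -1.6  5.1] M [-0.19  1.54  0.03] gap 0.097 grip 39.6 q [ 0.07  0.44  1.52 -0.    1.26 -0.03]
```

```bash
python3 -m crank '0 .197 -.144 .014 0 0; 0 .201 -.138 .014 0 0; 0 .205 -.131 .014 0 0; 0 .209 -.125 .014 0 0; 0 .213 -.118 .014 0 0' >/dev/null; python3 arc.py
python3 -m crank '0 0 0 0 0 0; 0 0 0 0 0 0; 0 0 0 0 0 0; 0 0 0 0 0 0; 0 0 0 0 0 0' >/dev/null; python3 arc.py
python3 - <<'E'
from h import *
s=snapshot("scene"); save(s,"pics/s5.png"); t=snapshot("top"); 
a=cv2.imread("pics/s5.png"); save(t,"pics/t5.png"); b=cv2.imread("pics/t5.png")
cv2.imwrite("pics/c5.png",np.hstack([cv2.resize(a[80:330,140:490],(420,300)),cv2.resize(b[110:310,200:480],(380,271)).repeat(1,0) if 0 else cv2.resize(b[110:310,200:480],(380,300))]))
# lid plane: underside/upper points in each view near predicted 60deg plane
from arc import H,u,w
for n,S in(("scene",s),("top",t)):
    C=cloud(S)-H; X=C@u; Z=C[...,2]; rr=np.hypot(X,Z); an=np.degrees(np.arctan2(Z,-X)); Y=C@np.cross(w,u)
    m=(np.abs(Y)<.12)&(rr>.08)&(rr<.215)&(an>45)&(an<66)
    print(n,m.sum(),np.percentile(an[m],[10,25,50,75,90]).round(1) if m.sum() else "")
E
```

```text
t 25.55 lid 59.94 dr 0.002 tilt -10.6 F [-6.4 -0.8 13.6] M [-0.21  1.66 -0.  ] gap 0.097 grip 40.1 q [ 0.07  0.53  1.3  -0.01  1.5  -0.03]
t 26.05 lid 60.17 dr 0.0022 tilt -10.4 F [-7.4 -0.5 12.1] M [-0.13  1.44  0.02] gap 0.096 grip 40.0 q [ 0.07  0.53  1.3  -0.01  1.49 -0.03]
scene 163 [58.  60.4 61.9 62.5 64.7]
top 671 [60.6 60.7 60.9 61.3 61.8]
```

View pics/c5.png

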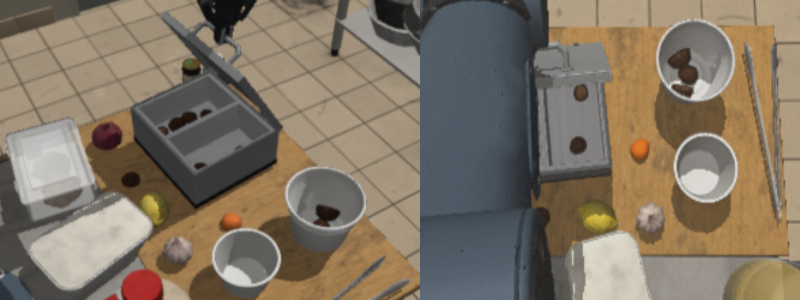

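The lid stands open at about 60–61° with the gripper holding the bar (left panel at (215,60)). The three scraps are in the large tub and nothing else has moved. The pose is steady, so I'll hand the job in.

```bash
python3 arc.py; python3 -c "
from station import manip; print(manip.sign_off())"
```

```text
t 26.15 lid 60.17 dr 0.0022 tilt -10.4 F [-6.9 -1.5 11.7] M [-0.17  1.44 -0.02] gap 0.106 grip 40.0 q [ 0.07  0.53  1.3  -0.01  1.49 -0.03]
the job is handed in; nothing more can be done
None
```

All three old mushrooms are in the scrap tub, put there while the lid was shut; the arm now holds the lid open by its bar at about 60°, and I handed the job in at about 26 s.

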